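# One turn on the screw press

### The arm

A 6-joint arm with a two-finger parallel gripper is mounted at the origin on the work surface; the furniture and walls round the work are solid. World frame = base frame: x ahead of the robot, y to its left, z up, the work surface at z = 0. Lengths are in mm, angles in degrees, forces in N, time in s.
With the tool pointing down it reaches from about 300 to 850 mm from the base axis. Payload 4.2 kg.
Tool frame: the origin (TCP) lies at the very end of the fingers, on their centre line; the grasp point (between the pads) lies 19 mm behind it; z points along the fingers, y is the line along which they close (so a half turn about z gives the same grasp; the last joint's range is limited). The gripper opens to 91 mm and grips with 3 to 60 N. Pads are 32 mm wide; open, the fingers measure 118 mm over their backs; the gripper's body (76 mm by 178 mm) begins 60 mm behind the grasp point.
Start: joints at [-72.078, 18.312, 89.639, -0, 72.044, -1.146], TCP at [187.851, -543.466, 213.976] pointing down, gripper open.
Joint ranges: [-177.97, 177.97], [-48.28, 115.42], [12.27, 149.76], [-77.06, 257.06], [2.81, 150.46], [-146.56, 146.56]. Speed limits (degrees/s): [147.25, 147.25, 180, 180, 180, 180].

### API

Orientations are given as [roll, pitch, yaw] about the fixed x, y, z axes, in that order (R = Rz(yaw) Ry(pitch) Rx(roll)).
In Python, from workcell import * gives the robot as it stands.
- The arm moves only by the tool move_arm, never from a script. Its argument "motion" is a list of rows, each a list of 3 entries, a list of its own where there are three numbers: the finger opening in mm, from 0 to 91.2, then the shift along the world's x, y, z in units of 25 mm (1.0 is 25 mm), then the turn, a rotation vector about the world's x, y, z in units of 4 degrees (1.0 is 4 degrees). In form: [[grip, [x, y, z], [ax, ay, az]], ...]. A call has 1 to 20 rows; each row shifts and turns the commanded pose from where the row before left it; what a row does not reach is not made up. A row lasts 1/12 s, in which the tool goes at most 41.7 mm and 7.16 degrees, less where a joint would pass 70% of its speed; a pose out of reach is approached as far as the arm can. A call with a number of a shift or a turn outside -1 to 1 is refused whole. A call with a gripper value outside its range is refused whole. The fingers move at their own pace and stop on an object; "grip_force" is the grip in N (left out, the last holds). Time passes only in rows, so rows that do not move let the fingers close. It gives the time, the measured TCP pose, the force, the opening and the grip force at its end, in the units of the state.
- state(): the state, without advancing time (a new reading comes with each control period).
- grab_frame(name): name is "scene" or "top" or "wrist"; returns the picture (384x512x3 uint8, blue, green, red); there is no depth.
- camera_info(name): a dict with "fx", "fy", "cx", "cy" (pixels), "rvec" (rotation vector, rad) and "tvec" (3), from world to camera coordinates, as OpenCV has them. Camera axes: x right, y down, z forward; pixel columns grow to the right and rows downward; lengths in mm; the calibration is good to about 2 mm. A picture is of the moment at which its call begins: read the wrist's pose just before it. camera_info takes no time and is no camera call; for the wrist camera it gives the pose at the moment of the call.
- job_done(): hands the job in; it is judged then, once.
The state is a dict: "time_s": time; "qpos": joint angles; "qvel": joint speeds; "effort": joint torques, N m; "ee_pos": TCP position; "ee_rot": TCP orientation; "force": force on the tool from outside, world axes, zero at the start; "torque": the same for the moment, N m; "gripper_width": finger opening in mm; "gripper_force": force on a finger pad.
Only numpy, scipy, OpenCV 4.12 (cv2) and the standard library are available. Lean on these libraries where they do the work, as an engineer would, in place of code of your own. Each camera call takes 0.05 s, during which the arm holds its last target. There are 200 camera calls.

### The job

Tighten the little screw press by exactly one full turn: push the hand wheel round clockwise (seen from above) by its upright handle until the handle is back where it started, so that the pad comes down on the handset, and leave the wheel standing there. Only push the handle with the fingers, without gripping or forcing it, and leave the handset and everything lying about where it is.

Things in the scene. Friction and masses are not known exactly. Their poses are not given: they have to be found in the camera images.
- press: small bench screw press, fixed to the worktop: grey bed 130 x 190 x 16 mm, two steel columns 156 mm apart, a grey cross-beam 40 x 184 mm whose top is 110 mm above the worktop (column nuts to 116 mm), and above it a level three-spoke hand wheel. Origin at the centre of the bed's underside, z up, y along the beam; the wheel's upright axis passes through the origin.
- hub (a point): centre of the hand wheel, on its upright axis, 126 mm above the worktop. The wheel is a ring of 12 mm round steel bar on a 65 mm radius (rim top 132 mm above the worktop; the hub's nut ends at 138 mm). It does not rise or sink as it turns. One turn moves the screw 8 mm.
- handle (a point): middle of the wheel's only handle: an upright, round, black handle standing on the rim, 65 mm from the wheel's axis, 15 to 18 mm thick, from 132 to 176 mm above the worktop (a 21 mm collar fills its lowest 4 mm); this point is on its axis, 156 mm above the worktop. It is rigid with the wheel (does not spin).
- wheel (a joint): angle of the hand wheel in rad, growing clockwise seen from above (tightening, the platen goes down). It starts anywhere from 0 to 4.4; one turn adds 6.283. Stiff: needs 0.15 N m (about 2.5 N at the handle), stays where it is left. At -6.3 and 13.5 it meets stops.
- pad: spring-loaded rubber-faced pressure pad, 84 x 36 mm, under the platen between the columns; the screw lowers it. It meets the handset when the wheel angle is about 5.2, beyond which its spring yields (1 to 4 N). Origin at the centre of its underside.
- handset: opened phone handset, 104 x 47 x 8 mm, lying loose in a low aluminium nest on the press bed under the pad. Origin at the centre of its underside.
- glue: slim glue bottle, 25 mm thick and 101 mm tall, standing beside the press. Origin at the centre of its underside.
- chassis: stripped phone frame, 46 x 112 x 7 mm, lying in front of the press. Origin at the centre of its underside.
- spool: small solder spool, 34 mm across and 26 mm tall, standing on the left, short of the dish. Origin at the centre of its underside.
- cutters: small side cutters, 48 x 122 x 11 mm, lying on the right, short of the press. Origin at the centre of its underside.
- driver: long precision screwdriver, 198 mm long and 18 mm thick, lying along the right edge of the worktop. Origin at the centre of its underside.
- dish: small round dish, 84 mm across and 16 mm tall, on the left. Origin at the centre of its underside.

How it is judged:
By the outcome, as a careful person would: the job done as asked, in the order asked, and still so for the second after the job is handed in, with the robot touching nothing.
It also fails if it takes over 51 s, if anything falls off the work surface, if the arm or the gripper's body presses on something with over 40 N, if the wrist force passes 120 N, or if a joint passes its speed limit or range.

## Working session

There is one attempt and no reset: what is moved stays moved. The work goes in short steps, Python scripts to look and compute and a tool call to move; the robot and the scene stay as the last step left them, time stands still between calls to the robot, and variables do not carry over. Pictures are saved under pics/ and viewed, at most 10 in all, crops included, and the job is handed in when it is done.

Besides the shell and the picture viewer there is one more tool, called by a JSON object that holds its "name" and its "arguments", one argument or row to a line. move_arm: Moves the arm, as the interface text tells. Shifts and turns lie within -1 to 1; 1 stands for 25 mm of shift or 4 degrees of turn. Its arguments: {"type":"object","properties":{"motion":{"type":"array","items":{"type":"array"}},"grip_force":{"type":"number"}},"required":["motion"]}

```bash
mkdir -p pics
python3 - <<'E'
from workcell import *
import cv2
for n in("scene","top"):
    f=grab_frame(n); cv2.imwrite(f"pics/{n}0.png",cv2.resize(f,(800,600),interpolation=cv2.INTER_CUBIC)); cv2.imwrite(f"pics/{n}_raw.png",f)
    print(n,camera_info(n))
print(state())
E
```

```text
scene {'fx': 382.0928524883194, 'fy': 382.0928524883194, 'cx': 257.72807203298794, 'cy': 188.90003570232847, 'rvec': array([ 1.24185832, -2.18615642,  1.00619728]), 'tvec': array([275.67414535, 359.63024332, 673.30555588])}
top {'fx': 359.62782531884045, 'fy': 359.62782531884045, 'cx': 258.84067680401114, 'cy': 195.69588241043857, 'rvec': array([ 2.14526042, -2.19055617,  0.08753951]), 'tvec': array([ 44.40403087, 505.60438638, 941.00533938])}
{'time_s': 0.1, 'qpos': array([-7.20763583e+01,  1.83468137e+01,  8.96977977e+01, -5.59983593e-04,
        7.20424115e+01, -1.14649418e+00]), 'qvel': array([-0.02425233,  0.01985269, -0.03532349, -0.03107611,  0.084417  ,
        0.07450584]), 'effort': array([ 9.93839640e-04, -4.13328552e+01, -2.32510632e+01,  7.31624337e-02,
        4.21946123e-02, -3.57622480e-05]), 'ee_pos': array([ 187.72674123, -543.03631137,  213.22697911]), 'ee_rot': array([-1.79912984e+02, -1.20888450e-03,  1.90703080e+01]), 'force': array([ 0.49632102,  0.21044364, -0.59567734]), 'torque': array([ 0.03542989,  0.02129283, -0.0350375 ]), 'gripper_force': 0.0, 'gripper_width': 91.33399520043105}
```

View pics/scene0.png

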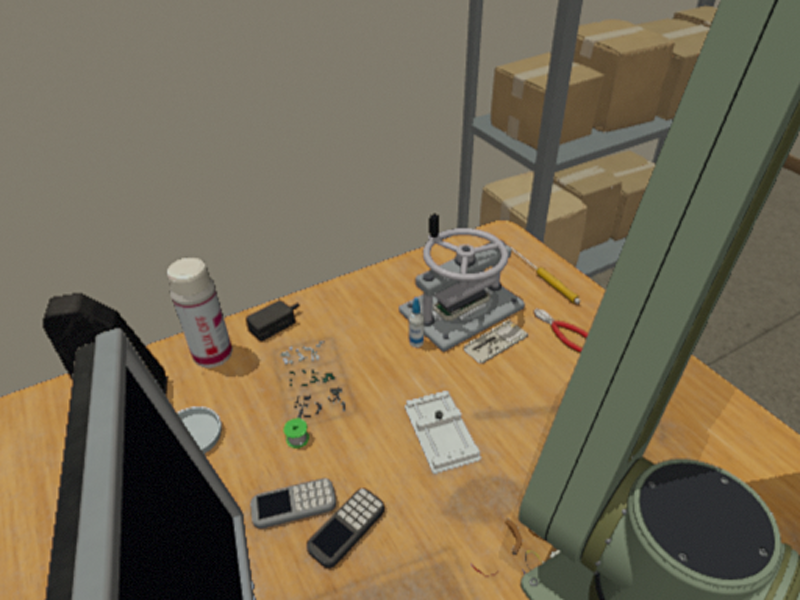

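View pics/top0.png

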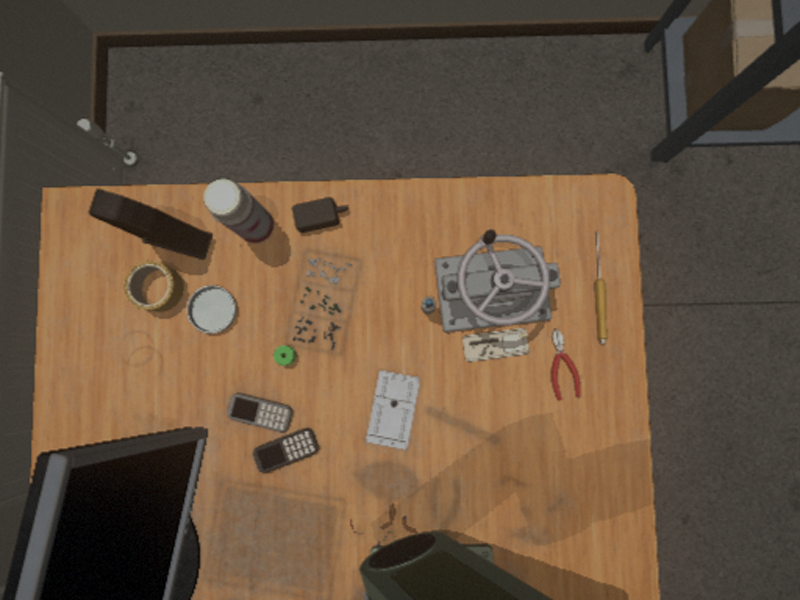

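The press is at about (500,280) in the top view, with the handle at (489,237), on the far-left side. In the scene view the wheel is at (466,252) and the handle at (434,225). I'll enlarge both.

Run:
```python
import cv2,numpy as np
t=cv2.imread("pics/top_raw.png")[140:220,270:370]; s=cv2.imread("pics/scene_raw.png")[130:220,250:340]
a=cv2.resize(t,None,fx=6,fy=6,interpolation=cv2.INTER_CUBIC); b=cv2.resize(s,None,fx=6,fy=6,interpolation=cv2.INTER_CUBIC)
cv2.imwrite("pics/a.png",a);cv2.imwrite("pics/b.png",b)
```

```text
(no output)
```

View pics/a.png

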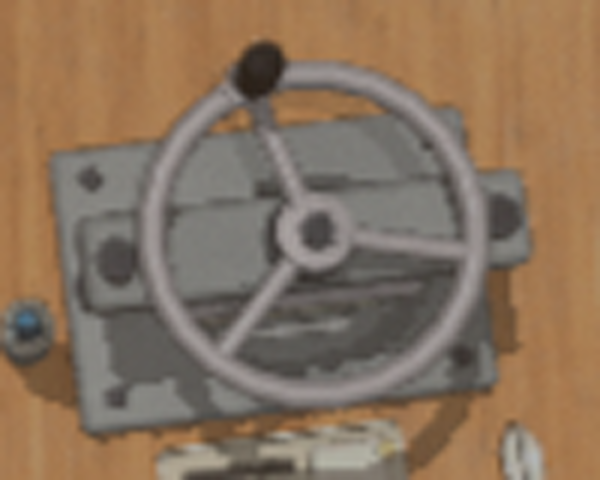

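View pics/b.png

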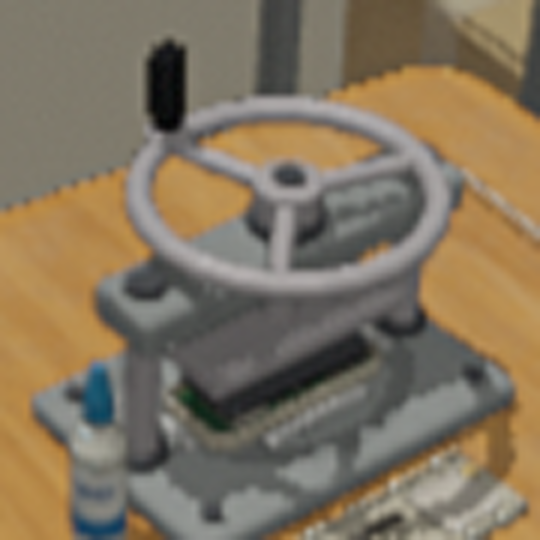

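```bash
cat > h.py <<'E'
import numpy as np,cv2
from workcell import *
def ray(n,u,v,z):
    c=camera_info(n);R=cv2.Rodrigues(c["rvec"])[0];C=-R.T@c["tvec"]
    d=R.T@np.array([(u-c["cx"])/c["fx"],(v-c["cy"])/c["fy"],1]);return C+d*(z-C[2])/d[2]
def proj(n,p):
    c=camera_info(n);K=np.array([[c["fx"],0,c["cx"]],[0,c["fy"],c["cy"]],[0,0,1]])
    return cv2.projectPoints(np.float64(p).reshape(-1,3),c["rvec"],c["tvec"],K,None)[0].reshape(-1,2)
E
python3 - <<'E'
from h import *
np.set_printoptions(suppress=True,precision=1)
T=lambda x,y,z:ray("top",270+(x-2.5)/6,140+(y-2.5)/6,z)
S=lambda x,y,z:ray("scene",250+(x-2.5)/6,130+(y-2.5)/6,z)
print("hub",T(316,232,126),T(318,230,138),S(290,175,138))
print("ring",[T(*p,126) for p in((142,232),(490,232),(316,60),(316,405))])
print("handle",T(265,60,176),T(255,85,136),T(260,70,156),S(167,45,176),S(167,87,156),S(168,128,136))
print("nuts",T(117,260,116),T(505,215,116),"glue",T(28,322,101),S(97,365,101))
E
```

```text
hub [ 535.7 -120.5  126. ] [ 534.8 -119.3  138. ] [ 532.6 -115.1  138. ]
ring [array([537.2, -50.9, 126. ]), array([ 534.2, -189.9,  126. ]), array([ 605.7, -123. ,  126. ]), array([ 466.4, -117.9,  126. ])]
handle [595.1 -95.2 176. ] [593.9 -96.7 136. ] [595.6 -96.  156. ] [596.9 -92.9 176. ] [594.6 -92.  156. ] [592.2 -91.4 136. ]
nuts [527.4 -41.3 116. ] [ 542.3 -198.7  116. ] glue [504.5  -5.2 101. ] [505.5  -1.8 101. ]
```

Hub is about (535,-119) and the handle about (594.5,-94.5). That gives a radius of 64.4 mm and an angle of 22.4°, consistent with the 65 mm given. I'll close the fingers, move to a point behind the handle (counter-clockwise side) and turn the yaw to about 202°.

{"name": "move_arm", "arguments": {
  "motion": [
    [0,[0.39,0.49,0],[0,0,1]],
    [0,[0.39,0.49,0],[0,0,1]],
    [0,[0.39,0.49,0],[0,0,1]],
    [0,[0.39,0.49,0],[0,0,1]],
    [0,[0.39,0.49,0],[0,0,1]],
    [0,[0.39,0.49,0],[0,0,1]],
    [0,[0.39,0.49,0],[0,0,1]],
    [0,[0.39,0.49,0],[0,0,1]],
    [0,[0.39,0.49,0],[0,0,1]],
    [0,[0.39,0.49,0],[0,0,1]],
    [0,[0.39,0.49,0],[0,0,1]],
    [0,[0.39,0.49,0],[0,0,1]],
    [0,[0.39,0.49,0],[0,0,1]],
    [0,[0.39,0.49,0],[0,0,1]],
    [0,[0.39,0.49,0],[0,0,1]],
    [0,[0.39,0.49,0],[0,0,1]],
    [0,[0.39,0.49,0],[0,0,1]],
    [0,[0.39,0.49,0],[0,0,1]],
    [0,[0.39,0.49,0],[0,0,1]],
    [0,[0.39,0.49,0],[0,0,1]]
  ],
  "grip_force": 5
}}

```text
time_s: 1.77
ee_pos: [383.0, -297.6, 213.6]
ee_rot: [-180.0, -0.0, 99.3]
force: [0.4, -0.6, 0.2]
gripper_width: 0.7
gripper_force: 0.0
```

{"name": "move_arm", "arguments": {
  "motion": [
    [0,[0.39,0.49,0],[0,0,1]],
    [0,[0.39,0.49,0],[0,0,1]],
    [0,[0.39,0.49,0],[0,0,1]],
    [0,[0.39,0.49,0],[0,0,1]],
    [0,[0.39,0.49,0],[0,0,1]],
    [0,[0.39,0.49,0],[0,0,1]],
    [0,[0.39,0.49,0],[0,0,1]],
    [0,[0.39,0.49,0],[0,0,1]],
    [0,[0.39,0.49,0],[0,0,1]],
    [0,[0.39,0.49,0],[0,0,1]],
    [0,[0.39,0.49,0],[0,0,1]],
    [0,[0.39,0.49,0],[0,0,1]],
    [0,[0.39,0.49,0],[0,0,1]],
    [0,[0.39,0.49,0],[0,0,1]],
    [0,[0.39,0.49,0],[0,0,1]],
    [0,[0.39,0.49,0],[0,0,1]],
    [0,[0.39,0.49,0],[0,0,1]],
    [0,[0.39,0.49,0],[0,0,1]],
    [0,[0.39,0.49,0],[0,0,1]],
    [0,[0.39,0.49,0],[0,0,1]]
  ]
}}

```text
time_s: 3.43
ee_pos: [578.0, -52.8, 213.5]
ee_rot: [180.0, -0.1, 179.3]
force: [0.7, -0.2, -0.4]
gripper_width: 0.3
gripper_force: 0.0
```

{"name": "move_arm", "arguments": {
  "motion": [
    [0,[0,0,-0.3],[0,0,1]],
    [0,[0,0,-0.3],[0,0,1]],
    [0,[0,0,-0.3],[0,0,1]],
    [0,[0,0,-0.3],[0,0,1]],
    [0,[0,0,-0.3],[0,0,1]],
    [0,[0,0,-0.3],[0,0,0.75]],
    [0,[0,0,-0.3],[0,0,0]],
    [0,[0,0,-0.3],[0,0,0]],
    [0,[0,0,-0.3],[0,0,0]],
    [0,[0,0,0],[0,0,0]],
    [0,[0,0,0],[0,0,0]]
  ]
}}

```text
time_s: 4.35
ee_pos: [577.6, -53.5, 146.0]
ee_rot: [180.0, -0.1, -158.0]
force: [-0.6, -1.0, 0.8]
gripper_width: 0.4
gripper_force: 0.0
```

Run:
```python
from h import *
np.set_printoptions(suppress=True,precision=2)
f=grab_frame("top")[130:230,265:385];g=grab_frame("scene")[110:210,245:365]
cv2.imwrite("pics/c.png",np.vstack([cv2.resize(x,None,fx=3,fy=3,interpolation=cv2.INTER_CUBIC) for x in(f,g)]))
s=state();print({k:s[k] for k in("time_s","qpos","ee_pos","ee_rot","force","gripper_width")})
```

```text
{'time_s': 4.45, 'qpos': array([  -6.42,   21.61,   94.79,    0.  ,   63.56, -118.48]), 'ee_pos': array([578.15, -53.52, 146.82]), 'ee_rot': array([-179.98,    0.04, -157.95]), 'force': array([ 0.05, -0.6 ,  0.33]), 'gripper_width': 0.5109257486003321}
```

View pics/c.png

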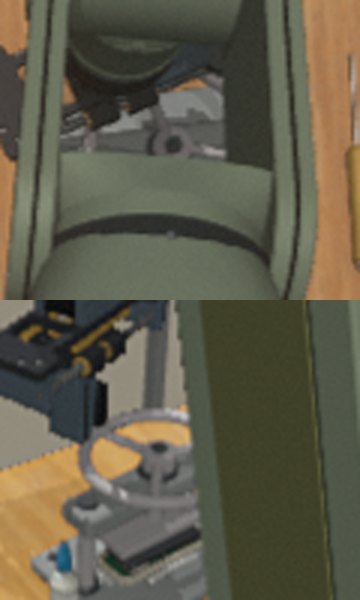

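{"name": "move_arm", "arguments": {
  "motion": [
    [0,[0.06,-0.14,0],[0,0,0]],
    [0,[0.06,-0.14,0],[0,0,0]],
    [0,[0.06,-0.14,0],[0,0,0]],
    [0,[0.06,-0.14,0],[0,0,0]],
    [0,[0.06,-0.14,0],[0,0,0]],
    [0,[0.06,-0.14,0],[0,0,0]],
    [0,[0,0,0],[0,0,0]]
  ]
}}

```text
time_s: 5.03
ee_pos: [587.2, -75.3, 146.4]
ee_rot: [-180.0, 0.0, -158.0]
force: [0.3, -0.7, -0.1]
gripper_width: 0.1
gripper_force: 0.0
```

```bash
cat > arc.py <<'E'
from h import *
import sys,json
hub=np.array([535,-119.])
def arc(phi,n,step,d=22.):
    f=lambda p:hub+65*np.array([np.cos(p),np.sin(p)])-d*np.array([np.sin(p),-np.cos(p)])
    P=state()["ee_pos"][:2]; print("offset from nominal",f(np.radians(phi))-P)
    acc=f(np.radians(phi)); L=[]
    for i in range(1,n+1):
        q=f(np.radians(phi-step*i)); s=np.round((q-acc)/25,2); acc=acc+s*25; L.append([0,[*s,0],[0,0,round(-step/4,3)]])
    for i in range(0,n,20): print(json.dumps(L[i:i+20]))
if __name__=="__main__": arc(*map(float,sys.argv[1:2]),int(sys.argv[2]),float(sys.argv[3]))
E
python3 arc.py 22.4 80 3; python3 -c "
from workcell import *
print(state()['force'],state()['ee_pos'])"
```

```text
offset from nominal [-0.50436075  1.41550857]
[[0, [0.09, -0.11, 0], [0, 0, -0.75]], [0, [0.09, -0.12, 0], [0, 0, -0.75]], [0, [0.08, -0.12, 0], [0, 0, -0.75]], [0, [0.07, -0.12, 0], [0, 0, -0.75]], [0, [0.07, -0.13, 0], [0, 0, -0.75]], [0, [0.06, -0.13, 0], [0, 0, -0.75]], [0, [0.05, -0.13, 0], [0, 0, -0.75]], [0, [0.05, -0.14, 0], [0, 0, -0.75]], [0, [0.03, -0.14, 0], [0, 0, -0.75]], [0, [0.04, -0.14, 0], [0, 0, -0.75]], [0, [0.02, -0.14, 0], [0, 0, -0.75]], [0, [0.02, -0.14, 0], [0, 0, -0.75]], [0, [0.0, -0.14, 0], [0, 0, -0.75]], [0, [0.01, -0.15, 0], [0, 0, -0.75]], [0, [-0.01, -0.14, 0], [0, 0, -0.75]], [0, [-0.01, -0.14, 0], [0, 0, -0.75]], [0, [-0.02, -0.15, 0], [0, 0, -0.75]], [0, [-0.03, -0.14, 0], [0, 0, -0.75]], [0, [-0.04, -0.14, 0], [0, 0, -0.75]], [0, [-0.04, -0.13, 0], [0, 0, -0.75]]]
[[0, [-0.05, -0.14, 0], [0, 0, -0.75]], [0, [-0.06, -0.13, 0], [0, 0, -0.75]], [0, [-0.06, -0.13, 0], [0, 0, -0.75]], [0, [-0.07, -0.12, 0], [0, 0, -0.75]], [0, [-0.08, -0.13, 0], [0, 0, -0.75]], [0, [-0.08, -0.11, 0], [0, 0, -0.75]], [0, [-0.09, -0.12, 0], [0, 0, -0.75]], [0, [-0.1, -0.
[... 1380 characters left out ...]
, 0], [0, 0, -0.75]], [0, [-0.06, 0.13, 0], [0, 0, -0.75]], [0, [-0.06, 0.13, 0], [0, 0, -0.75]], [0, [-0.06, 0.13, 0], [0, 0, -0.75]], [0, [-0.04, 0.14, 0], [0, 0, -0.75]], [0, [-0.04, 0.14, 0], [0, 0, -0.75]], [0, [-0.03, 0.14, 0], [0, 0, -0.75]], [0, [-0.03, 0.14, 0], [0, 0, -0.75]], [0, [-0.01, 0.14, 0], [0, 0, -0.75]], [0, [-0.01, 0.15, 0], [0, 0, -0.75]], [0, [-0.0, 0.14, 0], [0, 0, -0.75]], [0, [0.0, 0.14, 0], [0, 0, -0.75]], [0, [0.02, 0.15, 0], [0, 0, -0.75]], [0, [0.02, 0.14, 0], [0, 0, -0.75]], [0, [0.03, 0.14, 0], [0, 0, -0.75]], [0, [0.03, 0.14, 0], [0, 0, -0.75]], [0, [0.04, 0.13, 0], [0, 0, -0.75]]]
[ 0.26227441 -0.69161037 -0.07474721] [587.21630466 -75.30592137 146.42567822]
```

{"name": "move_arm", "arguments": {
  "motion": [
    [0,[0.09,-0.11,0],[0,0,-0.75]],
    [0,[0.09,-0.12,0],[0,0,-0.75]],
    [0,[0.08,-0.12,0],[0,0,-0.75]],
    [0,[0.07,-0.12,0],[0,0,-0.75]],
    [0,[0.07,-0.13,0],[0,0,-0.75]],
    [0,[0.06,-0.13,0],[0,0,-0.75]],
    [0,[0.05,-0.13,0],[0,0,-0.75]],
    [0,[0.05,-0.14,0],[0,0,-0.75]],
    [0,[0.03,-0.14,0],[0,0,-0.75]],
    [0,[0.04,-0.14,0],[0,0,-0.75]]
  ]
}}

```text
time_s: 5.87
ee_pos: [601.9, -105.6, 146.2]
ee_rot: [179.9, -0.1, 171.9]
force: [-1.6, 2.4, -0.0]
gripper_width: 0.6
gripper_force: 1.2
```

Run:
```python
from h import *
g=grab_frame("scene")[110:210,235:365]
cv2.imwrite("pics/d.png",cv2.resize(g,None,fx=5,fy=5,interpolation=cv2.INTER_CUBIC))
```

```text
(no output)
```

View pics/d.png

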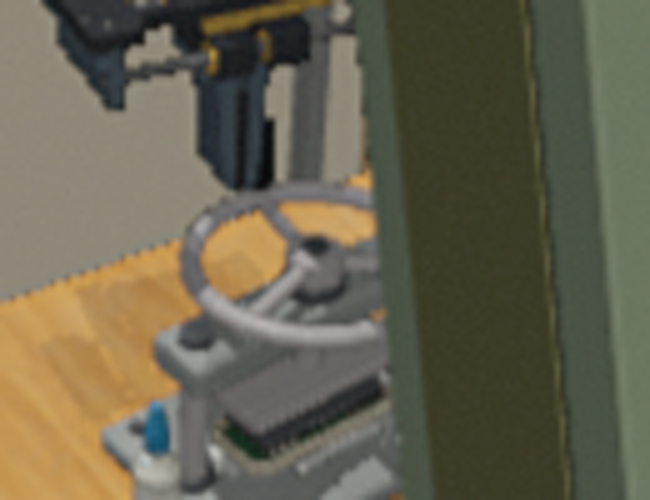

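The picture shows the wheel turning, with the handle against the fingers at about 2.9 N. I'll continue the arc.

{"name": "move_arm", "arguments": {
  "motion": [
    [0,[0.02,-0.14,0],[0,0,-0.75]],
    [0,[0.02,-0.14,0],[0,0,-0.75]],
    [0,[0.0,-0.14,0],[0,0,-0.75]],
    [0,[0.01,-0.15,0],[0,0,-0.75]],
    [0,[-0.01,-0.14,0],[0,0,-0.75]],
    [0,[-0.01,-0.14,0],[0,0,-0.75]],
    [0,[-0.02,-0.15,0],[0,0,-0.75]],
    [0,[-0.03,-0.14,0],[0,0,-0.75]],
    [0,[-0.04,-0.14,0],[0,0,-0.75]],
    [0,[-0.04,-0.13,0],[0,0,-0.75]]
  ]
}}

```text
time_s: 6.75
ee_pos: [600.0, -140.8, 146.3]
ee_rot: [179.9, -0.1, 142.0]
force: [0.4, 3.2, 0.6]
gripper_width: 0.7
gripper_force: 1.1
```

{"name": "move_arm", "arguments": {
  "motion": [
    [0,[-0.05,-0.14,0],[0,0,-0.75]],
    [0,[-0.06,-0.13,0],[0,0,-0.75]],
    [0,[-0.06,-0.13,0],[0,0,-0.75]],
    [0,[-0.07,-0.12,0],[0,0,-0.75]],
    [0,[-0.08,-0.13,0],[0,0,-0.75]],
    [0,[-0.08,-0.11,0],[0,0,-0.75]],
    [0,[-0.09,-0.12,0],[0,0,-0.75]],
    [0,[-0.1,-0.1,0],[0,0,-0.75]],
    [0,[-0.1,-0.11,0],[0,0,-0.75]],
    [0,[-0.1,-0.09,0],[0,0,-0.75]],
    [0,[-0.11,-0.09,0],[0,0,-0.75]],
    [0,[-0.12,-0.09,0],[0,0,-0.75]],
    [0,[-0.12,-0.08,0],[0,0,-0.75]],
    [0,[-0.12,-0.07,0],[0,0,-0.75]],
    [0,[-0.13,-0.07,0],[0,0,-0.75]],
    [0,[-0.13,-0.06,0],[0,0,-0.75]],
    [0,[-0.14,-0.05,0],[0,0,-0.75]],
    [0,[-0.13,-0.05,0],[0,0,-0.75]],
    [0,[-0.14,-0.04,0],[0,0,-0.75]],
    [0,[-0.14,-0.03,0],[0,0,-0.75]]
  ]
}}

```text
time_s: 8.42
ee_pos: [549.4, -186.8, 146.7]
ee_rot: [179.8, -0.0, 82.0]
force: [2.1, 1.2, 0.5]
gripper_width: 0.6
gripper_force: 1.1
```

{"name": "move_arm", "arguments": {
  "motion": [
    [0,[-0.14,-0.02,0],[0,0,-0.75]],
    [0,[-0.14,-0.02,0],[0,0,-0.75]],
    [0,[-0.15,-0.01,0],[0,0,-0.75]],
    [0,[-0.14,0.0,0],[0,0,-0.75]],
    [0,[-0.15,0.01,0],[0,0,-0.75]],
    [0,[-0.14,0.01,0],[0,0,-0.75]],
    [0,[-0.14,0.02,0],[0,0,-0.75]],
    [0,[-0.14,0.03,0],[0,0,-0.75]],
    [0,[-0.14,0.04,0],[0,0,-0.75]],
    [0,[-0.14,0.04,0],[0,0,-0.75]],
    [0,[-0.13,0.05,0],[0,0,-0.75]],
    [0,[-0.13,0.06,0],[0,0,-0.75]],
    [0,[-0.13,0.06,0],[0,0,-0.75]],
    [0,[-0.13,0.07,0],[0,0,-0.75]],
    [0,[-0.12,0.08,0],[0,0,-0.75]],
    [0,[-0.12,0.08,0],[0,0,-0.75]],
    [0,[-0.11,0.09,0],[0,0,-0.75]],
    [0,[-0.11,0.09,0],[0,0,-0.75]],
    [0,[-0.1,0.11,0],[0,0,-0.75]],
    [0,[-0.1,0.1,0],[0,0,-0.75]]
  ]
}}

```text
time_s: 10.08
ee_pos: [483.6, -165.7, 146.7]
ee_rot: [179.8, 0.0, 22.0]
force: [-0.3, -2.2, -0.5]
gripper_width: 0.6
gripper_force: 1.4
```

{"name": "move_arm", "arguments": {
  "motion": [
    [0,[-0.09,0.11,0],[0,0,-0.75]],
    [0,[-0.08,0.12,0],[0,0,-0.75]],
    [0,[-0.08,0.12,0],[0,0,-0.75]],
    [0,[-0.08,0.12,0],[0,0,-0.75]],
    [0,[-0.06,0.13,0],[0,0,-0.75]],
    [0,[-0.06,0.13,0],[0,0,-0.75]],
    [0,[-0.06,0.13,0],[0,0,-0.75]],
    [0,[-0.04,0.14,0],[0,0,-0.75]],
    [0,[-0.04,0.14,0],[0,0,-0.75]],
    [0,[-0.03,0.14,0],[0,0,-0.75]],
    [0,[-0.03,0.14,0],[0,0,-0.75]],
    [0,[-0.01,0.14,0],[0,0,-0.75]],
    [0,[-0.01,0.15,0],[0,0,-0.75]],
    [0,[0.0,0.14,0],[0,0,-0.75]],
    [0,[0.0,0.14,0],[0,0,-0.75]],
    [0,[0.02,0.15,0],[0,0,-0.75]],
    [0,[0.02,0.14,0],[0,0,-0.75]],
    [0,[0.03,0.14,0],[0,0,-0.75]],
    [0,[0.03,0.14,0],[0,0,-0.75]],
    [0,[0.04,0.13,0],[0,0,-0.75]]
  ]
}}

```text
time_s: 11.75
ee_pos: [468.5, -97.6, 146.3]
ee_rot: [179.8, 0.1, -38.0]
force: [-3.4, -0.9, 1.7]
gripper_width: 0.5
gripper_force: 1.6
```

Backing off along the tangent and unwinding the yaw by 180° in place; the closed finger block is symmetric.

{"name": "move_arm", "arguments": {
  "motion": [
    [0,[-0.15,-0.2,0],[0,0,0]],
    [0,[-0.15,-0.2,0],[0,0,0]],
    [0,[-0.15,-0.2,0],[0,0,0]],
    [0,[-0.15,-0.2,0],[0,0,0]],
    [0,[0,0,0],[0,0,1]],
    [0,[0,0,0],[0,0,1]],
    [0,[0,0,0],[0,0,1]],
    [0,[0,0,0],[0,0,1]],
    [0,[0,0,0],[0,0,1]],
    [0,[0,0,0],[0,0,1]],
    [0,[0,0,0],[0,0,1]],
    [0,[0,0,0],[0,0,1]],
    [0,[0,0,0],[0,0,1]],
    [0,[0,0,0],[0,0,1]],
    [0,[0,0,0],[0,0,1]],
    [0,[0,0,0],[0,0,1]],
    [0,[0,0,0],[0,0,1]],
    [0,[0,0,0],[0,0,1]],
    [0,[0,0,0],[0,0,1]]
  ]
}}

```text
time_s: 13.33
ee_pos: [454.9, -118.2, 146.5]
ee_rot: [180.0, -0.0, 22.3]
force: [1.2, -0.4, -0.5]
gripper_width: 0.6
gripper_force: 0.0
```

{"name": "move_arm", "arguments": {
  "motion": [
    [0,[0,0,0],[0,0,1]],
    [0,[0,0,0],[0,0,1]],
    [0,[0,0,0],[0,0,1]],
    [0,[0,0,0],[0,0,1]],
    [0,[0,0,0],[0,0,1]],
    [0,[0,0,0],[0,0,1]],
    [0,[0,0,0],[0,0,1]],
    [0,[0,0,0],[0,0,1]],
    [0,[0,0,0],[0,0,1]],
    [0,[0,0,0],[0,0,1]],
    [0,[0,0,0],[0,0,1]],
    [0,[0,0,0],[0,0,1]],
    [0,[0,0,0],[0,0,1]],
    [0,[0,0,0],[0,0,1]],
    [0,[0,0,0],[0,0,1]]
  ]
}}

```text
time_s: 14.58
ee_pos: [454.9, -118.2, 146.6]
ee_rot: [180.0, 0.0, 82.3]
force: [0.1, -0.5, 0.2]
gripper_width: 0.4
gripper_force: 0.0
```

{"name": "move_arm", "arguments": {
  "motion": [
    [0,[0,0,0],[0,0,1]],
    [0,[0,0,0],[0,0,1]],
    [0,[0,0,0],[0,0,1]],
    [0,[0,0,0],[0,0,1]],
    [0,[0,0,0],[0,0,1]],
    [0,[0,0,0],[0,0,1]],
    [0,[0,0,0],[0,0,1]],
    [0,[0,0,0],[0,0,1]],
    [0,[0,0,0],[0,0,1]],
    [0,[0,0,0],[0,0,1]],
    [0,[0,0,0],[0,0,1]],
    [0,[0,0,0],[0,0,1]],
    [0,[0,0,0],[0,0,1]],
    [0,[0,0,0],[0,0,1]],
    [0,[0,0,0],[0,0,1]],
    [0,[0.15,0.2,0],[0,0,0]],
    [0,[0.15,0.2,0],[0,0,0]],
    [0,[0.15,0.2,0],[0,0,0]],
    [0,[0.15,0.2,0],[0,0,0]]
  ]
}}

```text
time_s: 16.17
ee_pos: [470.4, -97.1, 146.5]
ee_rot: [-180.0, 0.0, 142.0]
force: [-3.0, -1.1, 0.2]
gripper_width: 0.2
gripper_force: 1.6
```

```bash
python3 arc.py -217.6 36 3;python3 -c "
from workcell import *
print(state()['qpos'])"
```

```text
offset from nominal [-0.36863617  0.36756297]
[[0, [0.05, 0.13, 0], [0, 0, -0.75]], [0, [0.06, 0.14, 0], [0, 0, -0.75]], [0, [0.06, 0.13, 0], [0, 0, -0.75]], [0, [0.07, 0.12, 0], [0, 0, -0.75]], [0, [0.08, 0.12, 0], [0, 0, -0.75]], [0, [0.08, 0.12, 0], [0, 0, -0.75]], [0, [0.09, 0.11, 0], [0, 0, -0.75]], [0, [0.1, 0.11, 0], [0, 0, -0.75]], [0, [0.1, 0.1, 0], [0, 0, -0.75]], [0, [0.1, 0.1, 0], [0, 0, -0.75]], [0, [0.11, 0.09, 0], [0, 0, -0.75]], [0, [0.12, 0.09, 0], [0, 0, -0.75]], [0, [0.12, 0.08, 0], [0, 0, -0.75]], [0, [0.12, 0.07, 0], [0, 0, -0.75]], [0, [0.13, 0.07, 0], [0, 0, -0.75]], [0, [0.13, 0.06, 0], [0, 0, -0.75]], [0, [0.13, 0.05, 0], [0, 0, -0.75]], [0, [0.14, 0.04, 0], [0, 0, -0.75]], [0, [0.14, 0.04, 0], [0, 0, -0.75]], [0, [0.14, 0.03, 0], [0, 0, -0.75]]]
[[0, [0.14, 0.03, 0], [0, 0, -0.75]], [0, [0.14, 0.01, 0], [0, 0, -0.75]], [0, [0.15, 0.01, 0], [0, 0, -0.75]], [0, [0.14, 0.01, 0], [0, 0, -0.75]], [0, [0.14, -0.01, 0], [0, 0, -0.75]], [0, [0.15, -0.01, 0], [0, 0, -0.75]], [0, [0.14, -0.03, 0], [0, 0, -0.75]], [0, [0.14, -0.02, 0], [0, 0, -0.75]], [0, [0.14, -0.04, 0], [0, 0, -0.75]], [0, [0.14, -0.04, 0], [0, 0, -0.75]], [0, [0.13, -0.05, 0], [0, 0, -0.75]], [0, [0.13, -0.06, 0], [0, 0, -0.75]], [0, [0.13, -0.06, 0], [0, 0, -0.75]], [0, [0.13, -0.07, 0], [0, 0, -0.75]], [0, [0.12, -0.08, 0], [0, 0, -0.75]], [0, [0.12, -0.08, 0], [0, 0, -0.75]]]
[-1.30307081e+01  1.31335774e+01  1.07549227e+02 -1.27022547e-02
  5.93169670e+01 -6.50531602e+01]
```

{"name": "move_arm", "arguments": {
  "motion": [
    [0,[0.05,0.13,0],[0,0,-0.75]],
    [0,[0.06,0.14,0],[0,0,-0.75]],
    [0,[0.06,0.13,0],[0,0,-0.75]],
    [0,[0.07,0.12,0],[0,0,-0.75]],
    [0,[0.08,0.12,0],[0,0,-0.75]],
    [0,[0.08,0.12,0],[0,0,-0.75]],
    [0,[0.09,0.11,0],[0,0,-0.75]],
    [0,[0.1,0.11,0],[0,0,-0.75]],
    [0,[0.1,0.1,0],[0,0,-0.75]],
    [0,[0.1,0.1,0],[0,0,-0.75]],
    [0,[0.11,0.09,0],[0,0,-0.75]],
    [0,[0.12,0.09,0],[0,0,-0.75]],
    [0,[0.12,0.08,0],[0,0,-0.75]],
    [0,[0.12,0.07,0],[0,0,-0.75]],
    [0,[0.13,0.07,0],[0,0,-0.75]],
    [0,[0.13,0.06,0],[0,0,-0.75]],
    [0,[0.13,0.05,0],[0,0,-0.75]],
    [0,[0.14,0.04,0],[0,0,-0.75]],
    [0,[0.14,0.04,0],[0,0,-0.75]],
    [0,[0.14,0.03,0],[0,0,-0.75]]
  ]
}}

```text
time_s: 17.83
ee_pos: [521.1, -51.2, 146.3]
ee_rot: [-179.8, -0.1, 81.9]
force: [-3.4, 1.4, 3.2]
gripper_width: 0.5
gripper_force: 1.5
```

{"name": "move_arm", "arguments": {
  "motion": [
    [0,[0.14,0.03,0],[0,0,-0.75]],
    [0,[0.14,0.01,0],[0,0,-0.75]],
    [0,[0.15,0.01,0],[0,0,-0.75]],
    [0,[0.14,0.01,0],[0,0,-0.75]],
    [0,[0.14,-0.01,0],[0,0,-0.75]],
    [0,[0.15,-0.01,0],[0,0,-0.75]],
    [0,[0.14,-0.03,0],[0,0,-0.75]],
    [0,[0.14,-0.02,0],[0,0,-0.75]],
    [0,[0.14,-0.04,0],[0,0,-0.75]],
    [0,[0.14,-0.04,0],[0,0,-0.75]],
    [0,[0.13,-0.05,0],[0,0,-0.75]],
    [0,[0.13,-0.06,0],[0,0,-0.75]],
    [0,[0.13,-0.06,0],[0,0,-0.75]],
    [0,[0.13,-0.07,0],[0,0,-0.75]],
    [0,[0.12,-0.08,0],[0,0,-0.75]],
    [0,[0.12,-0.08,0],[0,0,-0.75]],
    [0,[0,0,0],[0,0,0]]
  ]
}}

```text
time_s: 19.25
ee_pos: [576.6, -64.0, 146.3]
ee_rot: [-180.0, 0.0, 34.0]
force: [-0.3, 0.9, 0.2]
gripper_width: 0.6
gripper_force: 0.6
```

```bash
python3 arc.py -325.6 5 2
python3 - <<'E'
from h import *
g=grab_frame("scene"); cv2.imwrite("pics/s2.png",g); g0=cv2.imread("pics/scene_raw.png")
cv2.imwrite("pics/e.png",np.hstack([cv2.resize(x[125:195,260:340],None,fx=5,fy=5,interpolation=cv2.INTER_CUBIC) for x in(g0,g)]))
E
```

```text
offset from nominal [-0.42768571 -0.14539464]
[[0, [0.08, -0.06, 0], [0, 0, -0.5]], [0, [0.07, -0.06, 0], [0, 0, -0.5]], [0, [0.07, -0.06, 0], [0, 0, -0.5]], [0, [0.07, -0.07, 0], [0, 0, -0.5]], [0, [0.07, -0.07, 0], [0, 0, -0.5]]]
```

View pics/e.png

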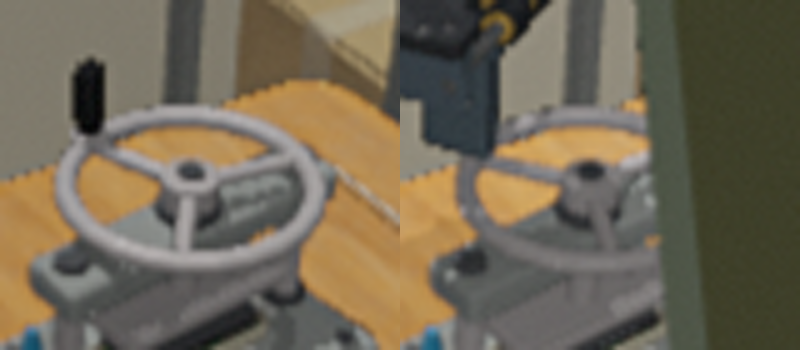

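Run:
```python
from h import *
hub=np.array([535,-119])
for l,x,y in(("init",186,245),("now",207,240),("init2",92,140),("now2",75,160)):
    p=ray("scene",260+(x-2)/5,125+(y-2)/5,126)[:2]-hub; print(l,p,np.hypot(*p),np.degrees(np.arctan2(p[1],p[0])))
```

```text
init [-39.64424134  32.61092182] 51.33359615071625 140.55965745817412
now [-41.76999138  21.32104183] 46.89689760297121 152.9584509532805
init2 [62.05666495 22.93161761] 66.15805885410249 20.280636059674407
now2 [51.18994753 40.60670923] 65.33999971057494 38.42340416456991
```

{"name": "move_arm", "arguments": {
  "motion": [
    [0,[0.08,-0.06,0],[0,0,-0.5]],
    [0,[0.07,-0.06,0],[0,0,-0.5]],
    [0,[0.07,-0.06,0],[0,0,-0.5]],
    [0,[0,0,0],[0,0,0]]
  ]
}}

```text
time_s: 19.63
ee_pos: [581.9, -68.6, 146.3]
ee_rot: [-180.0, -0.0, 28.1]
force: [-0.8, 2.0, 0.9]
gripper_width: 0.3
gripper_force: 0.9
```

{"name": "move_arm", "arguments": {
  "motion": [
    [0,[-0.2,0.2,0.2],[0,0,0]],
    [0,[-0.4,0.4,0.4],[0,0,0]],
    [0,[-0.4,0.6,0.4],[0,0,0]],
    [0,[-0.4,0.8,0.4],[0,0,0]],
    [0,[-0.4,0.9,0.4],[0,0,0]],
    [0,[-0.4,0.9,0.4],[0,0,0]],
    [0,[-0.4,0.9,0.4],[0,0,0]],
    [0,[-0.4,0.9,0],[0,0,0]],
    [0,[-0.4,0.9,0],[0,0,0]],
    [0,[-0.4,0.9,0],[0,0,0]],
    [0,[0,0,0],[0,0,0]],
    [0,[0,0,0],[0,0,0]]
  ]
}}

```text
time_s: 20.63
ee_pos: [485.6, 117.3, 212.8]
ee_rot: [180.0, -0.1, 28.3]
force: [0.5, -0.3, -0.7]
gripper_width: 0.5
gripper_force: 0.0
```

Run:
```python
from h import *
P=[]
for n,(r,c) in(("scene",(125,260)),("top",(140,270))):
    g=grab_frame(n); cv2.imwrite(f"pics/{n}3.png",g); g0=cv2.imread(f"pics/{n}_raw.png")
    P.append(np.hstack([cv2.resize(x[r:r+75,c:c+100],None,fx=4,fy=4,interpolation=cv2.INTER_CUBIC) for x in(g0,g)]))
cv2.imwrite("pics/f.png",np.vstack(P)); print(state()["ee_pos"])
```

```text
[486.53657474 115.92480212 212.33491974]
```

View pics/f.png

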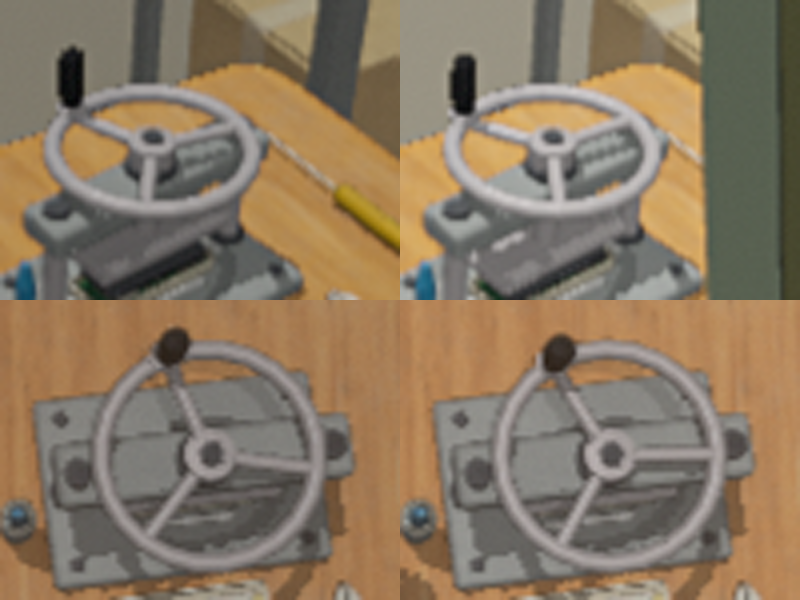

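The wheel is now clear to see in both views. The handle is a few degrees short: top view (560,352)-400 against (173,346). I'll measure the difference from the dark-blob centroids.

```bash
cat > meas.py <<'E'
from h import *
def blob(n,f):
    r,c,h,w=(140,300,25,35) if n=="top" else (130,262,25,30)
    g=cv2.imread(f)[r:r+h,c:c+w].max(2).astype(float)
    wt=np.clip((95 if n=="top" else 70)-g,0,40); m=(wt>0).astype(np.uint8); _,lab,st,_=cv2.connectedComponentsWithStats(m)
    k=1+np.argmax([ (wt*(lab==i)).sum() for i in range(1,len(st))]); wt=wt*(lab==k); y,x=np.mgrid[:h,:w]
    return c+(wt*x).sum()/wt.sum(), r+(wt*y).sum()/wt.sum(), int((wt>0).sum())
def run(tag):
    for n in("scene","top"):
        for f in(f"pics/{n}_raw.png",f"pics/{n}{tag}.png"):
            b=blob(n,f); p=ray(n,b[0],b[1],156)[:2]-[535,-119]
            print(n,np.round(b,2),np.round(p,1),np.hypot(*p).round(1),np.degrees(np.arctan2(p[1],p[0])).round(2))
import sys; run(sys.argv[1])
E
python3 meas.py 3
```

```text
scene [277.51 144.06  81.  ] [59.6 26.8] 65.3 24.2
scene [275.47 145.84  78.  ] [55.3 35.8] 65.9 32.93
top [312.74 151.54  66.  ] [59.9 23.4] 64.3 21.31
top [309.18 153.33  59.  ] [55.9 31.8] 64.3 29.67
```

The two cameras put it 8.4° and 8.7° short. I'll go back to the same contact and push about 8.3° further.

{"name": "move_arm", "arguments": {
  "motion": [
    [0,[0.4,-0.9,0],[0,0,0]],
    [0,[0.4,-0.9,0],[0,0,0]],
    [0,[0.4,-0.9,0],[0,0,0]],
    [0,[0.4,-0.9,-0.4],[0,0,0]],
    [0,[0.4,-0.9,-0.4],[0,0,0]],
    [0,[0.4,-0.9,-0.4],[0,0,0]],
    [0,[0.4,-0.8,-0.4],[0,0,0]],
    [0,[0.4,-0.6,-0.4],[0,0,0]],
    [0,[0.4,-0.4,-0.4],[0,0,0]],
    [0,[0,0,-0.2],[0,0,0]],
    [0,[0.1,-0.1,0],[0,0,0]],
    [0,[0.1,-0.1,0],[0,0,0]],
    [0,[0.07,-0.07,0],[0,0,-0.52]],
    [0,[0.07,-0.07,0],[0,0,-0.52]],
    [0,[0.07,-0.07,0],[0,0,-0.52]],
    [0,[0.06,-0.08,0],[0,0,-0.52]],
    [0,[0,0,0],[0,0,0]],
    [0,[0,0,0],[0,0,0]]
  ]
}}

```text
time_s: 22.23
ee_pos: [588.2, -75.2, 146.8]
ee_rot: [-179.9, 0.0, 19.9]
force: [-1.3, 2.0, -0.5]
gripper_width: 0.3
gripper_force: 1.1
```

{"name": "move_arm", "arguments": {
  "motion": [
    [0,[-0.1,0.24,0],[0,0,0]],
    [0,[-0.2,0.4,0.4],[0,0,0]],
    [0,[-0.4,0.6,0.4],[0,0,0]],
    [0,[-0.4,0.8,0.4],[0,0,0]],
    [0,[-0.4,0.9,0.4],[0,0,0]],
    [0,[-0.4,0.9,0.4],[0,0,0]],
    [0,[-0.4,0.9,0.4],[0,0,0]],
    [0,[-0.4,0.9,0],[0,0,0]],
    [0,[-0.4,0.9,0],[0,0,0]],
    [0,[-0.4,0.9,0],[0,0,0]],
    [0,[0,0,0],[0,0,0]],
    [0,[0,0,0],[0,0,0]]
  ]
}}

```text
time_s: 23.23
ee_pos: [500.7, 110.9, 207.7]
ee_rot: [180.0, -0.1, 19.9]
force: [-0.1, -0.0, 0.6]
gripper_width: 0.3
gripper_force: 0.0
```

```bash
python3 - <<'E'
from h import *
P=[]
for n in("scene","top"): cv2.imwrite(f"pics/{n}4.png",grab_frame(n))
E
python3 meas.py 4
```

```text
scene [277.51 144.06  81.  ] [59.6 26.8] 65.3 24.2
scene [277.33 144.51  78.  ] [58.  28.3] 64.6 26.03
top [312.74 151.54  66.  ] [59.9 23.4] 64.3 21.31
top [312.59 151.65  59.  ] [59.7 23.7] 64.2 21.7
```

Run:
```python
from h import *
a=np.radians(np.arange(0,360,.25)); r=np.arange(24,58,2.)
A,Rr=np.meshgrid(a,r)
def pol(n,f):
    pts=np.stack([535+Rr*np.cos(A),-119+Rr*np.sin(A),0*A+126],-1)
    uv=proj(n,pts).reshape(*A.shape,2).astype(np.float32)
    g=cv2.cvtColor(cv2.imread(f),cv2.COLOR_BGR2GRAY).astype(np.float32)
    return cv2.remap(g,uv[...,0],uv[...,1],cv2.INTER_CUBIC)
def w(x,c,h): i=(np.arange(c-h,c+h)*4)%1440; return x[:,i.astype(int)].mean(0)
for n in("scene","top"):
    I=[pol(n,f"pics/{n}{t}.png") for t in("_raw","3","4")]
    for c in(22,142,262):
        out=[]
        for x in I:
            p=np.concatenate([x[:,[int((c+k/4)*4)%1440]].mean(0) for k in range(-60,61)])
            p=cv2.GaussianBlur(p[None],(0,0),4)[0]; out.append((c-15+p.argmax()/4))
        q=[np.concatenate([x[:,[int((c+k/4)*4)%1440]].mean(0) for k in range(-48,49)]) for x in I]
        print(n,c,out)
```

```text
scene 22 [np.float64(18.75), np.float64(25.0), np.float64(19.5)]
scene 142 [np.float64(138.0), np.float64(146.5), np.float64(138.75)]
scene 262 [np.float64(266.25), np.float64(277.0), np.float64(267.0)]
top 22 [np.float64(20.5), np.float64(28.5), np.float64(21.0)]
top 142 [np.float64(141.0), np.float64(149.5), np.float64(141.75)]
top 262 [np.float64(262.75), np.float64(270.75), np.float64(263.25)]
```

Run:
```python
import cv2,numpy as np
P=[]
for n,(r,c) in(("scene",(125,260)),("top",(140,270))):
    P.append(np.hstack([cv2.resize(cv2.imread(f"pics/{n}{t}.png")[r:r+75,c:c+100],None,fx=4,fy=4,interpolation=cv2.INTER_CUBIC) for t in("_raw","4")]))
cv2.imwrite("pics/g.png",np.vstack(P))
```

```text
(no output)
```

View pics/g.png

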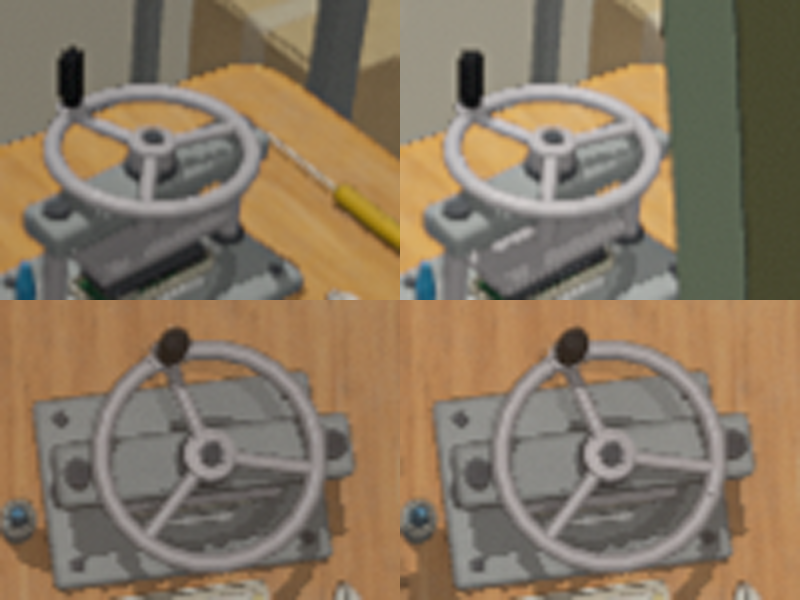

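The wheel matches its starting picture in both views, about 0.6° short of a full turn. The pad is down, the handset and the things around it are undisturbed, and the arm is clear.

```bash
python3 -c "
from workcell import *
print(job_done())"
```

```text
the job is handed in; nothing more can be done
None
```

The hand wheel was pushed clockwise one full turn, ending about 0.6° short of its starting angle by the camera pictures; the pad came down on the handset, the arm was backed clear, and the job was handed in at about 23 s.

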